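# Clear the weighing bench

## Task

The weighing is finished, so sort what is left on the bench: put both steel weights in the wooden tray, both amber sample vials in the square white plastic tray, and the porcelain crucible in the round white dish. Each must be left standing upright and flat on the floor of its tray; set things down, do not drop them. Leave the red pipette bulb and the small square clip box where they are.

Things in the scene. Friction and masses are not known exactly. Their poses are not given: they have to be found in the camera images.
- weight_large: Large bare steel calibration weight, about 0.45 kg: cylinder 38 mm in diameter and 46 mm high, on it a 14 mm neck and a knob 22 mm in diameter, 66 mm high overall. Loose, stands upright; origin at the centre of its underside, z up along its axis.
- weight_small: Small bare steel calibration weight, about 0.18 kg: cylinder 28 mm in diameter and 34 mm high, on it a 10 mm neck and a knob 16 mm in diameter, 50 mm high overall. Loose, stands upright; origin at the centre of its underside, z up along its axis.
- vial_tall: Tall amber glass sample vial, closed: body 28 mm in diameter and 48 mm high, white cap 22 mm in diameter, 62 mm high overall, about 45 g. Loose, stands upright; origin at the centre of its underside, z up along its axis.
- vial_short: Short amber glass sample vial, closed: body 24 mm in diameter and 34 mm high, white cap 19 mm in diameter, 46 mm high overall, about 25 g. Loose, stands upright; origin at the centre of its underside, z up along its axis.
- crucible: Open white porcelain crucible, a plain round cup 40 mm high, 37 mm in diameter outside at the rim and 33 mm at the foot, wall 3 mm, about 50 g. Loose, stands upright; origin at the centre of its underside, z up along its axis.
- weight_tray: Open rectangular wooden tray, fixed to the bench: 100 mm (its x) by 160 mm (its y) outside, 18 mm high, walls and floor 5 mm thick. Origin at the centre of its underside on the bench, so its inner floor is at 5 mm. Turned up to 0.25 rad about z.
- vial_tray: Open square white plastic tray, fixed to the bench: 120 mm by 120 mm outside, 22 mm high, walls and floor 5 mm thick. Origin at the centre of its underside on the bench, inner floor at 5 mm. Turned up to 0.25 rad about z.
- dish: Open round white porcelain dish, fixed to the bench: 120 mm in diameter at the rim, 112 mm at the foot, 14 mm high, wall 4 mm, floor 5 mm thick. Origin at the centre of its underside on the bench, inner floor at 5 mm.
- bulb: Bystander, loose: red rubber pipette bulb (ball 36 mm in diameter) on a white stem and a round white foot 38 mm in diameter, 70 mm high overall. To be left alone. Origin at the centre of its underside.
- clip_box: Bystander, loose: small square grey box with a flat white lid, 29 mm square and 30 mm high. To be left alone. Origin at the centre of its underside.
Things that resemble listed ones, but are neither listed nor needed, are in the scene too. There is more than one size of the dish; the job needs the smallest.

How it is judged:
By the outcome, as a careful person would: the job done as asked, in the order asked, and still so for the second after the job is handed in, with the robot touching nothing.
It also fails if it takes over 106 s, if anything falls off the work surface, if the arm or the gripper's body presses on something with over 40 N, if the wrist force passes 120 N, or if a joint passes its speed limit or range.

## Robot

A 6-joint arm with a two-finger parallel gripper is mounted at the origin on the work surface. World frame = base frame: x ahead of the robot, y to its left, z up, the work surface at z = 0. Lengths are in m, angles in rad, forces in N, time in s.
With the tool pointing down it reaches from about 0.3 to 0.95 m from the base axis. Payload 3.1 kg.
Tool frame: the origin (TCP) lies on the centre line of the jaws, within the pads' length; the fingertips stand 22 mm ahead of it and the grasp point (between the pads) lies 3 mm ahead of it; z points along the fingers, y is the direction in which the jaws open and shut (so a half turn about z gives the same grasp; the last joint's range is limited). The gripper opens to 85 mm and grips with 20 to 120 N. Pads are 22 mm wide; open, the fingers measure 114 mm over their backs; the gripper's body (76 mm by 85 mm) begins 54 mm behind the grasp point. The pads swing forward as they close: fully open they stand 13 mm farther back than shut.
Start: joints at [-1.314, 0.308, 1.634, -0, 1.2, -0.07], TCP at [0.201, -0.592, 0.222] pointing down, gripper open.
Joint ranges: [-3.06, 3.06], [-0.79, 1.96], [0.05, 2.63], [-1.19, 4.34], [0.05, 2.64], [-2.94, 2.94]. Speed limits (rad/s): [2.79, 2.79, 3.14, 3.14, 3.14, 3.14].

## Interface

Orientations are given as a rotation vector (axis times angle).
In Python, from station import bot gives the robot as it stands.
- The arm moves only by the shell command python3 -m inch 'ROWS' [FORCE]. ROWS is JSON, a list of rows, each an object of numbers: "dx", "dy", "dz": the shift along the tool's x, y, z in mm; "twist": the turn about the tool's z in degrees; "fingers": the opening, from 0 (shut) to 1 (fully open). In form: [{"dx": .., "dy": .., "dz": .., "twist": .., "fingers": ..}, ...]. A call has 1 to 10 rows; each row is the pose to reach, as a shift and turn from the pose commanded when the call began, along the tool's axes at that moment; what a row does not reach only later rows make up. A row lasts 1/10 s, in which the tool goes at most 50 mm and 8.59 degrees, less where a joint would pass 70% of its speed; a pose out of reach is approached as far as the arm can. A call with a gripper value outside its range is refused whole. The fingers move at their own pace and stop on an object; FORCE is the grip in N (left out, the last holds). Time passes only in rows, so rows that repeat a pose let the fingers close. It gives the time, the measured TCP pose, the force and the opening at its end, in the units of the state.
- bot.get_obs(): the state, without advancing time (a new reading comes with each control period).
- bot.grab_frame(name): name is "scene" or "top" or "wrist"; returns a dict with "color" (384x512x3 uint8, red, green, blue), "z_map" (384x512 float32, m along the optical axis (not along the pixel's ray), 0 where there is no reading), "K" (3x3 intrinsics, pixels), "pose" (4x4, takes a point from camera to world coordinates). Camera axes: x right, y up, looking along -z (the intrinsics and any distortion apply to the point x, -y, -z); pixel columns grow to the right and rows downward; lengths in m; the calibration is good to about 2 mm. A picture is of the moment at which its call begins.
- bot.close_job(): hands the job in, once; it reports no verdict.
The state is a dict: "time": time; "qpos": joint angles; "qd": joint speeds; "joint_torque": joint torques, N m; "eef_pos": TCP position; "tcp_rot": TCP orientation; "contact_force": force on the tool from outside, world axes, zero at the start; "moment": the same for the moment, N m; "opening": opening from 0.0 (shut) to 1.0 (fully open).
Only numpy, scipy, OpenCV 4.12 (cv2) and the standard library are available. Lean on these libraries where they do the work, as an engineer would, in place of code of your own. Each camera call takes 0.05 s, during which the arm holds its last target. There are 200 camera calls.

## Working session

There is one attempt and no reset: what is moved stays moved. The work goes in short steps, Python scripts to look and compute and a shell command to move; the robot and the scene stay as the last step left them, time stands still between calls to the robot, and variables do not carry over. Pictures are saved under pics/ and viewed, about 12 in all and at most 16, crops included, and the job is handed in when it is done.

```bash
mkdir -p pics; ls; python3 - <<'E'
from station import bot
import cv2, numpy as np
for n in("top","scene"):
    f=bot.grab_frame(n); np.savez(f"pics/{n}0.npz",**f)
    cv2.imwrite(f"pics/{n}0.png",cv2.resize(f["color"][:,:,::-1],(800,600),interpolation=cv2.INTER_CUBIC))
    print(n,f["K"].tolist(),f["pose"].round(3).tolist())
o=bot.get_obs();print(o)
E
```

```text
pics
top [[468.09615667784414, 0.0, 252.92903739024305], [0.0, 468.09615667784414, 184.16295194545066], [0.0, 0.0, 1.0]] [[-0.014, 0.983, -0.18, 0.216], [-1.0, -0.013, 0.006, -0.076], [0.003, 0.181, 0.984, 1.269], [0.0, 0.0, 0.0, 1.0]]
scene [[413.8603555450368, 0.0, 257.9902010992038], [0.0, 413.8603555450368, 196.23087105936688], [0.0, 0.0, 1.0]] [[0.343, -0.509, 0.79, 1.268], [0.939, 0.201, -0.278, -0.379], [-0.017, 0.837, 0.547, 0.619], [0.0, 0.0, 0.0, 1.0]]
{'time': 0.1, 'qpos': array([-1.31368194e+00,  3.08898880e-01,  1.63505272e+00,  2.63011670e-06,
        1.19968683e+00, -6.97117651e-02]), 'qd': array([ 2.14153549e-05, -2.87467598e-03, -3.15044576e-03, -9.95264817e-04,
       -1.21451916e-03, -3.72577840e-04]), 'joint_torque': array([-8.43115176e-04, -4.16408336e+01, -2.77644682e+01, -1.70640269e-04,
        4.01626574e-03, -2.34627481e-05]), 'eef_pos': array([ 0.20042514, -0.59119671,  0.2212769 ]), 'tcp_rot': array([-3.09772997e+00, -5.10762634e-01,  2.96644364e-04]), 'contact_force': array([-0.5844577 ,  0.16155365, -0.2729286 ]), 'moment': array([-0.04229804, -0.02360908,  0.02903144]), 'opening': 1.0026663002636724}
```

View pics/top0.png

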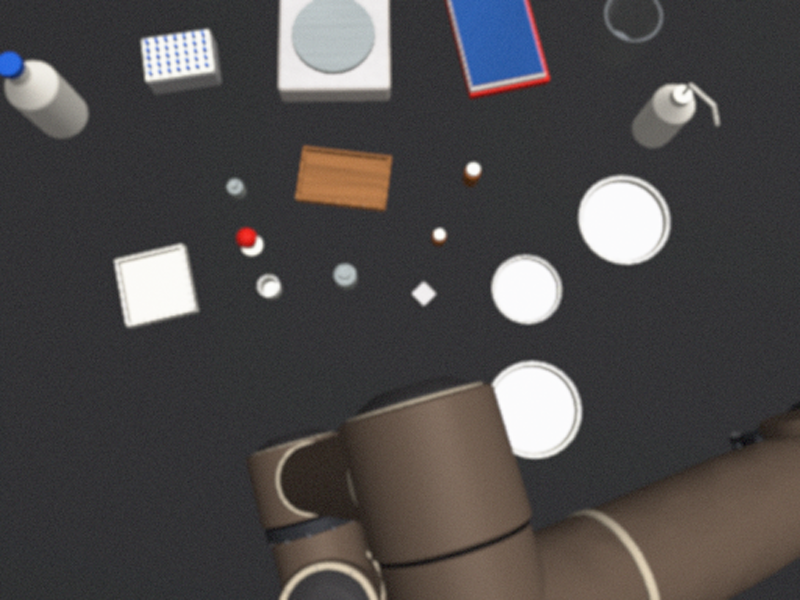

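View pics/scene0.png

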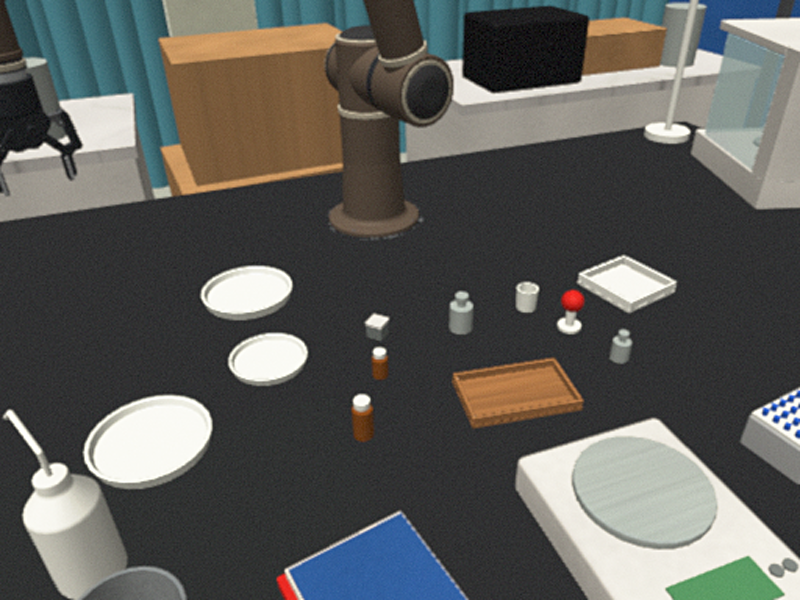

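The top view (800×600 px) shows: small weight (235,187), wooden tray (344,178), tall vial (473,170), short vial (439,234), large weight (345,274), crucible (268,286), bulb (250,240), clip box (424,293) and square tray (156,285). The smallest of the three dishes is at (526,289). Next I'll measure these from depth.

```bash
cat > h.py <<'E'
import numpy as np, cv2
def world(f):
    z=f["z_map"]; K=f["K"]; v,u=np.mgrid[:z.shape[0],:z.shape[1]]
    x=(u-K[0,2])/K[0,0]*z; y=(v-K[1,2])/K[1,1]*z
    P=np.stack([x,-y,-z],-1)@f["pose"][:3,:3].T+f["pose"][:3,3]
    P[z==0]=np.nan; return P
E
python3 - <<'E'
from h import *
for n,L in (("top",dict(ws=(235,187,22),wl=(345,274,22),vt=(473,172,22),vs=(439,235,20),cr=(268,286,18),bulb=(248,240,20),clip=(424,293,20),wt=(344,178,62),vtray=(156,285,60),dish=(526,289,45),d2=(624,220,55),d3=(535,410,40))),
 ("scene",dict(ws=(621,347,25),wl=(461,313,28),vt=(362,418,30),vs=(379,363,22),cr=(527,297,20),bulb=(571,310,28),clip=(377,326,18)))):
    f=np.load(f"pics/{n}0.npz"); P=world(f)
    print(n,"bench z",np.nanmedian(P[200:230,100:280,2]) if n=="top" else "")
    for k,(u,v,r) in L.items():
        s=.64; Q=P[int((v-r)*s):int((v+r)*s),int((u-r)*s):int((u+r)*s)].reshape(-1,3)
        b=np.nanmedian(Q[Q[:,2]<.004,2]) if (Q[:,2]<.004).any() else 0
        Q=Q[Q[:,2]>.008]; zt=np.nanpercentile(Q[:,2],97)
        T=Q[Q[:,2]>zt-.008]; c,rad=cv2.minEnclosingCircle(Q[:,:2].astype(np.float32))
        print(k,"bench",b.round(4),"ztop",zt.round(3),"top mid",((T.min(0)+T.max(0))/2)[:2].round(4),"all mid",((Q.min(0)+Q.max(0))/2)[:2].round(4),"circ",np.round(c,4),round(rad,4),len(Q), "rect",np.round(cv2.minAreaRect(Q[:,:2].astype(np.float32)) [1:][0],3),cv2.minAreaRect(Q[:,:2].astype(np.float32))[2].__round__(1))
E
```

```text
top bench z -0.0006336967047184672
ws bench -0.0011 ztop 0.052 top mid [0.629  0.1974] all mid [0.6275 0.1973] circ [0.6275 0.1972] 0.0147 107 rect [0.024 0.027] 36.3
wl bench -0.0012 ztop 0.068 top mid [0.4641 0.0037] all mid [0.4739 0.0033] circ [ 0.4749 -0.0017] 0.0309 185 rect [0.037 0.057] 35.9
vt bench -0.0014 ztop 0.064 top mid [ 0.6449 -0.2206] all mid [ 0.6431 -0.2192] circ [ 0.6442 -0.2194] 0.0141 120 rect [0.027 0.024] 88.9
vs bench -0.0016 ztop 0.048 top mid [ 0.5336 -0.1582] all mid [ 0.532  -0.1589] circ [ 0.5332 -0.1589] 0.0117 78 rect [0.02  0.022] 0.9
cr bench -0.0005 ztop 0.041 top mid [0.4484 0.1351] all mid [0.4479 0.1346] circ [0.4483 0.1348] 0.0184 107 rect [0.034 0.035] 85.8
bulb bench -0.0008 ztop 0.071 top mid [0.5272 0.1716] all mid [0.5279 0.1701] circ [0.5276 0.1706] 0.0187 169 rect [0.034 0.033] 62.2
clip bench -0.0012 ztop 0.033 top mid [ 0.433  -0.1297] all mid [ 0.433  -0.1298] circ [ 0.4331 -0.1304] 0.0196 128 rect [0.029 0.03 ] 44.2
wt bench -0.0005 ztop 0.021 top mid [0.648  0.0079] all mid [0.6551 0.0079] circ [0.6475 0.0074] 0.0923 527 rect [0.16 
[... 818 characters left out ...]
t [0.037 0.035] 70.5
vt bench -0.0012 ztop 0.061 top mid [ 0.6496 -0.2232] all mid [ 0.6516 -0.2226] circ [ 0.6505 -0.2229] 0.0143 317 rect [0.025 0.028] 4.9
vs bench -0.0013 ztop 0.046 top mid [ 0.5381 -0.1632] all mid [ 0.54   -0.1625] circ [ 0.5385 -0.1621] 0.0119 156 rect [0.022 0.02 ] 70.7
cr bench -0.0015 ztop 0.039 top mid [0.4523 0.1318] all mid [0.4521 0.1318] circ [0.4525 0.1325] 0.0197 197 rect [0.036 0.035] 12.6
bulb bench -0.0013 ztop 0.068 top mid [0.5344 0.1667] all mid [0.4875 0.2123] circ [0.487  0.2097] 0.0813 262 rect [0.034 0.161] 41.7
clip bench -0.0013 ztop 0.03 top mid [ 0.436  -0.1333] all mid [ 0.436  -0.1333] circ [ 0.4361 -0.1335] 0.0203 168 rect [0.03  0.032] 45.6
```

```bash
python3 -m inch '[{"dx":34,"dy":-36,"twist":-8,"fingers":0.8},{"dx":68,"dy":-73,"twist":-16,"fingers":0.8},{"dx":102,"dy":-110,"twist":-24,"fingers":0.8},{"dx":136,"dy":-147,"twist":-32,"fingers":0.8},{"dx":170,"dy":-183,"twist":-40,"fingers":0.8},{"dx":204,"dy":-220,"twist":-48,"fingers":0.8},{"dx":238,"dy":-256,"twist":-56,"fingers":0.8},{"dx":272,"dy":-293,"twist":-64,"fingers":0.8},{"dx":306,"dy":-329,"twist":-71.3,"fingers":0.8},{"dx":306,"dy":-329,"twist":-71.3,"fingers":0.8}]'
```

```text
schema error: expected keys dx, dy, dz, twist, fingers
```

```bash
python3 -m inch '[{"dx":34,"dy":-36,"dz":0,"twist":-8,"fingers":0.8},{"dx":68,"dy":-73,"dz":0,"twist":-16,"fingers":0.8},{"dx":102,"dy":-110,"dz":0,"twist":-24,"fingers":0.8},{"dx":136,"dy":-147,"dz":0,"twist":-32,"fingers":0.8},{"dx":170,"dy":-183,"dz":0,"twist":-40,"fingers":0.8},{"dx":204,"dy":-220,"dz":0,"twist":-48,"fingers":0.8},{"dx":238,"dy":-256,"dz":0,"twist":-56,"fingers":0.8},{"dx":272,"dy":-293,"dz":0,"twist":-64,"fingers":0.8},{"dx":306,"dy":-329,"dz":0,"twist":-71.3,"fingers":0.8},{"dx":306,"dy":-329,"dz":0,"twist":-71.3,"fingers":0.8}]'
```

```text
time: 1.1
eef_pos: [0.3861, -0.1767, 0.222]
tcp_rot: [-2.209, -2.231, -0.003]
contact_force: [-0.1, 0.1, 0.1]
opening: 0.801
```

```bash
python3 -m inch '[{"dx":43,"dy":19,"dz":0,"twist":0,"fingers":0.8},{"dx":87,"dy":39,"dz":0,"twist":0,"fingers":0.8},{"dx":131,"dy":58,"dz":0,"twist":0,"fingers":0.8},{"dx":179,"dy":80,"dz":0,"twist":0.5,"fingers":0.8},{"dx":179,"dy":80,"dz":0,"twist":0.5,"fingers":0.8},{"dx":179,"dy":80,"dz":0,"twist":0.5,"fingers":0.8}]'
python3 - <<'E'
from station import bot
from h import *
f=bot.grab_frame("wrist"); np.savez("pics/w1.npz",**f)
cv2.imwrite("pics/w1.png",f["color"][:,:,::-1]); print(f["pose"].round(3).tolist(),f["K"][0].tolist()); print(bot.get_obs()["eef_pos"])
E
```

```text
time: 1.7
eef_pos: [0.4646, -0.0027, 0.2219]
tcp_rot: [-2.228, -2.215, 0.002]
contact_force: [-0.0, -0.3, -0.4]
opening: 0.797
[[1.0, 0.006, 0.003, 0.465], [-0.007, 0.963, 0.271, 0.066], [-0.001, -0.271, 0.963, 0.373], [0.0, 0.0, 0.0, 1.0]] [335.2511460158294, 0.0, 256.07192778354664]
[ 0.46422145 -0.0036573   0.22185428]
```

View pics/w1.png

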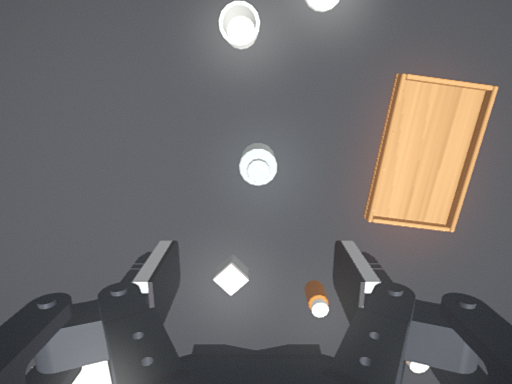

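The wrist view shows the large weight at (258,163), the crucible at (239,25), and the wooden tray with outer rim corners near (401,74), (496,88), (455,231) and (367,221).

```bash
cat >> h.py <<'E'
def plane(f,u,v,z):
    K=f["K"]; d=f["pose"][:3,:3]@np.array([(u-K[0,2])/K[0,0],-(v-K[1,2])/K[1,1],-1]); o=f["pose"][:3,3]
    return (o+d*(z-o[2])/d[2])
def obj(f,x,y,r,zlo=.008,zhi=.1):
    P=world(f).reshape(-1,3); Q=P[(np.hypot(P[:,0]-x,P[:,1]-y)<r)&(P[:,2]>zlo)&(P[:,2]<zhi)]
    zt=np.percentile(Q[:,2],97); T=Q[Q[:,2]>zt-.006]
    c,rad=cv2.minEnclosingCircle(Q[:,:2].astype(np.float32)); c2,r2=cv2.minEnclosingCircle(T[:,:2].astype(np.float32))
    return dict(ztop=zt.round(4),n=len(Q),circ=np.round(c,4),r=round(rad,4),topc=np.round(c2,4),topr=round(r2,4))
E
python3 - <<'E'
from h import *
f=np.load("pics/w1.npz")
print(obj(f,.466,.002,.035)); print(obj(f,.45,.1335,.035)); print(obj(f,.536,-.161,.03))
c=np.array([plane(f,*p,.018)[:2] for p in((401,74),(496,88),(455,231),(367,221))]); print(c.round(4),c.mean(0), np.linalg.norm(c-np.roll(c,1,0),axis=1))
e=(c[0]+c[1]-c[2]-c[3]); print(np.degrees(np.arctan2(-e[0],e[1])))
E
```

```text
{'ztop': np.float64(0.0663), 'n': 1220, 'circ': array([0.4666, 0.0021]), 'r': 0.0189, 'topc': array([0.4664, 0.002 ]), 'topr': 0.0109}
{'ztop': np.float64(0.0404), 'n': 898, 'circ': array([0.4503, 0.133 ]), 'r': 0.0183, 'topc': array([0.4503, 0.133 ]), 'topr': 0.0183}
{'ztop': np.float64(0.0465), 'n': 584, 'circ': array([ 0.5352, -0.1607]), 'r': 0.0121, 'topc': array([ 0.5353, -0.161 ]), 'topr': 0.0098}
[[ 0.6098  0.0896]
 [ 0.7071  0.0756]
 [ 0.6895 -0.079 ]
 [ 0.5888 -0.0663]] [0.64879485 0.00499166] [0.15736496 0.09826878 0.15562595 0.10153487]
-7.0735450516054446
```

```bash
python3 -m inch '[{"dx":5,"dy":2,"dz":40,"twist":0,"fingers":0.8},{"dx":5,"dy":2,"dz":80,"twist":0,"fingers":0.8},{"dx":5,"dy":2,"dz":115,"twist":0,"fingers":0.8},{"dx":5,"dy":2,"dz":145,"twist":0,"fingers":0.8},{"dx":5,"dy":2,"dz":165,"twist":0,"fingers":0.8},{"dx":5,"dy":2,"dz":180,"twist":0,"fingers":0.8},{"dx":5,"dy":2,"dz":190,"twist":0,"fingers":0.8},{"dx":5,"dy":2,"dz":192,"twist":0,"fingers":0.8},{"dx":5,"dy":2,"dz":192,"twist":0,"fingers":0.8}]' 60
python3 -m inch '[{"dx":0,"dy":0,"dz":0,"twist":0,"fingers":0.3},{"dx":0,"dy":0,"dz":0,"twist":0,"fingers":0.3},{"dx":0,"dy":0,"dz":0,"twist":0,"fingers":0.3},{"dx":0,"dy":0,"dz":0,"twist":0,"fingers":0.3},{"dx":0,"dy":0,"dz":0,"twist":0,"fingers":0.3},{"dx":0,"dy":0,"dz":0,"twist":0,"fingers":0.3},{"dx":0,"dy":0,"dz":0,"twist":0,"fingers":0.3}]'
```

```text
time: 2.65
eef_pos: [0.4668, 0.001, 0.0305]
tcp_rot: [2.232, 2.21, -0.0]
contact_force: [0.6, -0.1, -0.1]
opening: 0.798
time: 3.35
eef_pos: [0.4673, 0.0019, 0.0317]
tcp_rot: [2.229, 2.212, 0.0]
contact_force: [-2.3, -1.3, 6.5]
opening: 0.4
```

```bash
python3 -m inch '[{"dx":0,"dy":0,"dz":-10,"twist":0,"fingers":0.3},{"dx":0,"dy":0,"dz":-30,"twist":0,"fingers":0.3},{"dx":0,"dy":0,"dz":-60,"twist":0,"fingers":0.3},{"dx":0,"dy":0,"dz":-80,"twist":0,"fingers":0.3},{"dx":0,"dy":0,"dz":-80,"twist":0,"fingers":0.3}]'
python3 - <<'E'
from station import bot
from h import *
f=bot.grab_frame("wrist"); np.savez("pics/w2.npz",**f)
cv2.imwrite("pics/w2.png",f["color"][:,:,::-1]); print(bot.get_obs()["contact_force"])
E
```

```text
time: 3.85
eef_pos: [0.4696, 0.0018, 0.1136]
tcp_rot: [2.226, 2.209, 0.008]
contact_force: [0.7, 0.0, -4.2]
opening: 0.399
[ 0.38794007  0.0717301  -4.04123525]
```

View pics/w2.png

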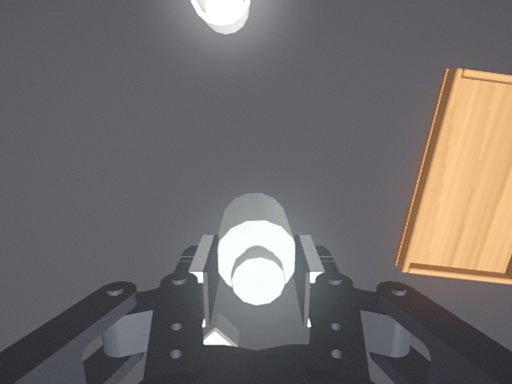

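```bash
python3 -m inch '[{"dx":-7,"dy":40,"dz":0,"twist":0,"fingers":0.3},{"dx":-15,"dy":85,"dz":0,"twist":0,"fingers":0.3},{"dx":-23,"dy":130,"dz":0,"twist":0,"fingers":0.3},{"dx":-30,"dy":165,"dz":0,"twist":0,"fingers":0.3},{"dx":-31,"dy":178,"dz":10,"twist":0,"fingers":0.3},{"dx":-31,"dy":178,"dz":30,"twist":0,"fingers":0.3},{"dx":-31,"dy":178,"dz":50,"twist":0,"fingers":0.3},{"dx":-31,"dy":178,"dz":62,"twist":0,"fingers":0.3},{"dx":-31,"dy":178,"dz":68,"twist":0,"fingers":0.3},{"dx":-31,"dy":178,"dz":70,"twist":0,"fingers":0.3}]'
python3 - <<'E'
from station import bot
o=bot.get_obs();print(o["eef_pos"],o["contact_force"],o["tcp_rot"])
E
```

```text
time: 4.9
eef_pos: [0.6432, -0.0304, 0.0387]
tcp_rot: [-2.229, -2.211, 0.003]
contact_force: [-0.2, -1.1, -2.7]
opening: 0.399
[ 0.64321139 -0.03037055  0.03867029] [-0.23514217 -1.05394013 -2.71704316] [-2.22899656 -2.21067722  0.0027217 ]
```

```bash
python3 -m inch '[{"dx":0,"dy":0,"dz":1,"twist":0,"fingers":0.3},{"dx":0,"dy":0,"dz":2,"twist":0,"fingers":0.3},{"dx":0,"dy":0,"dz":3,"twist":0,"fingers":0.3},{"dx":0,"dy":0,"dz":3,"twist":0,"fingers":0.3}]'
```

```text
time: 5.3
eef_pos: [0.6449, -0.0306, 0.0381]
tcp_rot: [2.23, 2.212, 0.001]
contact_force: [0.0, -0.5, -3.9]
opening: 0.399
```

```bash
python3 -m inch '[{"dx":0,"dy":0,"dz":1,"twist":0,"fingers":0.3},{"dx":0,"dy":0,"dz":1.5,"twist":0,"fingers":0.3},{"dx":0,"dy":0,"dz":1.5,"twist":0,"fingers":0.3}]'
```

```text
time: 5.6
eef_pos: [0.645, -0.0307, 0.0369]
tcp_rot: [2.23, 2.212, 0.001]
contact_force: [-1.3, 0.0, 2.4]
opening: 0.395
```

```bash
python3 -m inch '[{"dx":0,"dy":0,"dz":1,"twist":0,"fingers":0.45},{"dx":0,"dy":0,"dz":1,"twist":0,"fingers":0.5},{"dx":0,"dy":0,"dz":1,"twist":0,"fingers":0.55},{"dx":0,"dy":0,"dz":1,"twist":0,"fingers":0.55},{"dx":0,"dy":0,"dz":0,"twist":0,"fingers":0.55},{"dx":0,"dy":0,"dz":-10,"twist":0,"fingers":0.55},{"dx":0,"dy":0,"dz":-40,"twist":0,"fingers":0.55},{"dx":0,"dy":0,"dz":-80,"twist":0,"fingers":0.7},{"dx":0,"dy":0,"dz":-115,"twist":0,"fingers":0.8},{"dx":0,"dy":0,"dz":-115,"twist":0,"fingers":0.8}]'
```

```text
time: 6.6
eef_pos: [0.6499, -0.0311, 0.159]
tcp_rot: [2.223, 2.205, 0.014]
contact_force: [0.4, -0.7, 0.5]
opening: 0.803
```

```bash
python3 -m inch '[{"dx":30,"dy":-2,"dz":-30,"twist":0,"fingers":0.8},{"dx":75,"dy":-5,"dz":-45,"twist":0,"fingers":0.8},{"dx":120,"dy":-8,"dz":-55,"twist":0,"fingers":0.8},{"dx":165,"dy":-11,"dz":-55,"twist":0,"fingers":0.8},{"dx":200,"dy":-14,"dz":-55,"twist":0,"fingers":0.8},{"dx":226,"dy":-16,"dz":-55,"twist":0,"fingers":0.8},{"dx":226,"dy":-16,"dz":-55,"twist":0,"fingers":0.8},{"dx":226,"dy":-16,"dz":-55,"twist":0,"fingers":0.8}]'
python3 - <<'E'
from station import bot
from h import *
f=bot.grab_frame("wrist"); np.savez("pics/w3.npz",**f)
cv2.imwrite("pics/w3.png",f["color"][:,:,::-1]); print(bot.get_obs()["eef_pos"])
print(obj(f,.63,.196,.03)); g=bot.grab_frame("top"); print("large",obj(g,.645,-.03,.03,.03))
E
```

```text
time: 7.4
eef_pos: [0.63, 0.1958, 0.2056]
tcp_rot: [2.229, 2.214, -0.001]
contact_force: [0.1, -1.0, 0.1]
opening: 0.802
[0.6301876  0.19496061 0.20563614]
{'ztop': np.float64(0.0502), 'n': 681, 'circ': array([0.63  , 0.1964]), 'r': 0.014, 'topc': array([0.63  , 0.1966]), 'topr': 0.0079}
large {'ztop': np.float64(0.0728), 'n': 169, 'circ': array([ 0.6418, -0.028 ]), 'r': 0.0198, 'topc': array([ 0.642 , -0.0279]), 'topr': 0.011}
```

View pics/w3.png

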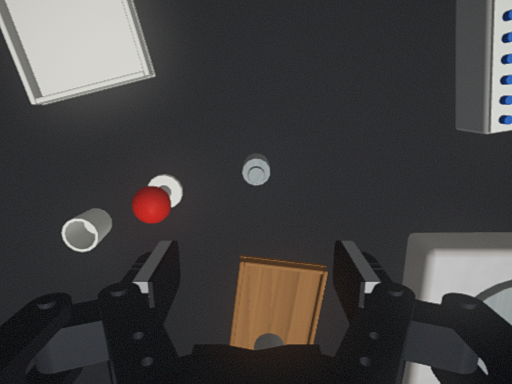

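The wrist view shows the small weight at (256,170), with the bulb (150,200) and the scale well clear. The large weight stands on the tray floor with its top about 71 mm up, as expected. Now I'll pick the small one.

```bash
python3 -m inch '[{"dx":1,"dy":0,"dz":40,"twist":0,"fingers":0.65},{"dx":1,"dy":0,"dz":80,"twist":0,"fingers":0.65},{"dx":1,"dy":0,"dz":110,"twist":0,"fingers":0.65},{"dx":1,"dy":0,"dz":135,"twist":0,"fingers":0.65},{"dx":1,"dy":0,"dz":155,"twist":0,"fingers":0.65},{"dx":1,"dy":0,"dz":168,"twist":0,"fingers":0.65},{"dx":1,"dy":0,"dz":175,"twist":0,"fingers":0.65},{"dx":1,"dy":0,"dz":177,"twist":0,"fingers":0.65},{"dx":1,"dy":0,"dz":177,"twist":0,"fingers":0.65},{"dx":1,"dy":0,"dz":177,"twist":0,"fingers":0.65}]' 50
python3 -m inch '[{"dx":0,"dy":0,"dz":0,"twist":0,"fingers":0.4},{"dx":0,"dy":0,"dz":0,"twist":0,"fingers":0.2},{"dx":0,"dy":0,"dz":0,"twist":0,"fingers":0.2},{"dx":0,"dy":0,"dz":0,"twist":0,"fingers":0.2},{"dx":0,"dy":0,"dz":0,"twist":0,"fingers":0.2},{"dx":0,"dy":0,"dz":0,"twist":0,"fingers":0.2},{"dx":0,"dy":0,"dz":0,"twist":0,"fingers":0.2}]'
```

```text
time: 8.5
eef_pos: [0.6316, 0.1967, 0.0303]
tcp_rot: [2.23, 2.211, 0.003]
contact_force: [-0.4, 0.3, -0.5]
opening: 0.651
time: 9.2
eef_pos: [0.6302, 0.1966, 0.0288]
tcp_rot: [-2.231, -2.212, 0.0]
contact_force: [-1.8, 0.5, 0.1]
opening: 0.201
```

```bash
python3 - <<'E'
from station import bot
from h import *
f=bot.grab_frame("wrist"); 
cv2.imwrite("pics/w4.png",f["color"][:,:,::-1]); o=bot.get_obs(); print(o["eef_pos"],o["opening"],o["contact_force"])
E
```

```text
[0.630288   0.19658229 0.02882919] 0.20167675185671174 [-0.5825824   0.36608844  1.71656515]
```

View pics/w4.png

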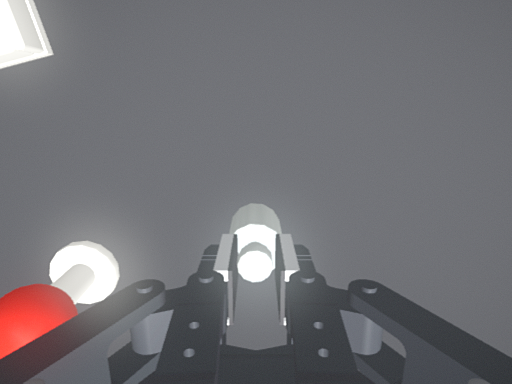

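The small weight is centred between the pads at (255,260). I'll tighten to check that the jaws stop on it.

```bash
python3 -m inch '[{"dx":0,"dy":0,"dz":0,"twist":0,"fingers":0.05},{"dx":0,"dy":0,"dz":0,"twist":0,"fingers":0.05},{"dx":0,"dy":0,"dz":0,"twist":0,"fingers":0.05},{"dx":0,"dy":0,"dz":-10,"twist":0,"fingers":0.05},{"dx":0,"dy":0,"dz":-30,"twist":0,"fingers":0.05},{"dx":0,"dy":0,"dz":-60,"twist":0,"fingers":0.05},{"dx":0,"dy":0,"dz":-80,"twist":0,"fingers":0.05},{"dx":0,"dy":0,"dz":-80,"twist":0,"fingers":0.05},{"dx":0,"dy":0,"dz":-80,"twist":0,"fingers":0.05}]'
```

```text
time: 10.15
eef_pos: [0.6305, 0.1965, 0.109]
tcp_rot: [2.23, 2.212, 0.001]
contact_force: [0.4, 0.7, -2.1]
opening: 0.156
```

```bash
python3 - <<'E'
from station import bot
from h import *
f=bot.grab_frame("wrist"); g=bot.grab_frame("scene")
w=f["color"][150:384,130:390,::-1]; s=g["color"][150:260,330:470,::-1]
cv2.imwrite("pics/w5.png",np.hstack([cv2.resize(w,(433,390)),cv2.resize(s,(367,390))]))
P=world(f)
for v in (205,220,240,250,262,275): print(v,P[v,256].round(4))
E
```

```text
205 [0.6307 0.2097 0.0848]
220 [0.6307 0.2098 0.1089]
240 [0.6307 0.2019 0.1144]
250 [0.6307 0.2037 0.129 ]
262 [0.6306 0.1984 0.1298]
275 [0.6306 0.1926 0.1304]
```

View pics/w5.png

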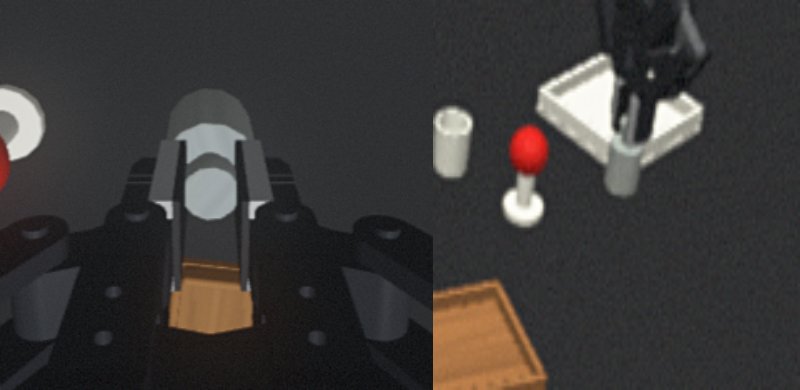

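```bash
python3 - <<'E'
from station import bot
from h import *
f=bot.grab_frame("wrist"); P=world(f)
for v in range(230,345,12):
    print(v,[ (u,*(P[v,u]*1000).round(0).astype(int)) for u in (226,232,236,240,272,276,280,286)] if np.isfinite(P[v,226:287]).all() else P[v,[226,232,236,240,272,276,280,286]].round(3).tolist())
cv2.imwrite("pics/w6.png",cv2.resize(bot.grab_frame("scene")["color"][160:250,360:480,::-1],(800,600),interpolation=cv2.INTER_CUBIC))
E
```

```text
230 [(226, np.int64(603), np.int64(161), np.int64(-1)), (232, np.int64(617), np.int64(203), np.int64(103)), (236, np.int64(620), np.int64(205), np.int64(109)), (240, np.int64(622), np.int64(206), np.int64(111)), (272, np.int64(637), np.int64(206), np.int64(111)), (276, np.int64(639), np.int64(206), np.int64(111)), (280, np.int64(641), np.int64(202), np.int64(101)), (286, np.int64(653), np.int64(161), np.int64(0))]
242 [(226, np.int64(617), np.int64(208), np.int64(129)), (232, np.int64(619), np.int64(208), np.int64(128)), (236, np.int64(621), np.int64(208), np.int64(129)), (240, np.int64(622), np.int64(208), np.int64(128)), (272, np.int64(636), np.int64(207), np.int64(127)), (276, np.int64(638), np.int64(208), np.int64(129)), (280, np.int64(639), np.int64(208), np.int64(129)), (286, np.int64(642), np.int64(208), np.int64(129))]
254 [(226, np.int64(618), np.int64(208), np.int64(140)), (232, np.int64(620), np.int64(208), np.int64(140)), (236, np.int64(622), np.int64(208), np.int64(140)), (240, np.int64(623), np.int64(206), np.int64(136)), (272, np.int64(636), np.int64(201), np.int64(127
[... 1671 characters left out ...]
52], [0.614, 0.091, 0.013], [0.641, 0.087, 0.008], [0.636, 0.19, 0.152], [0.637, 0.193, 0.157], [0.638, 0.208, 0.177]]
326 [[0.622, 0.208, 0.183], [0.621, 0.191, 0.161], [nan, nan, nan], [0.614, 0.082, 0.018], [0.642, 0.072, 0.004], [0.645, 0.072, 0.004], [nan, nan, nan], [0.638, 0.205, 0.179]]
338 [(226, np.int64(622), np.int64(206), np.int64(185)), (232, np.int64(605), np.int64(55), np.int64(-1)), (236, np.int64(611), np.int64(70), np.int64(17)), (240, np.int64(613), np.int64(60), np.int64(4)), (272, np.int64(642), np.int64(59), np.int64(4)), (276, np.int64(645), np.int64(60), np.int64(5)), (280, np.int64(649), np.int64(60), np.int64(5)), (286, np.int64(638), np.int64(202), np.int64(180))]
```

View pics/w6.png

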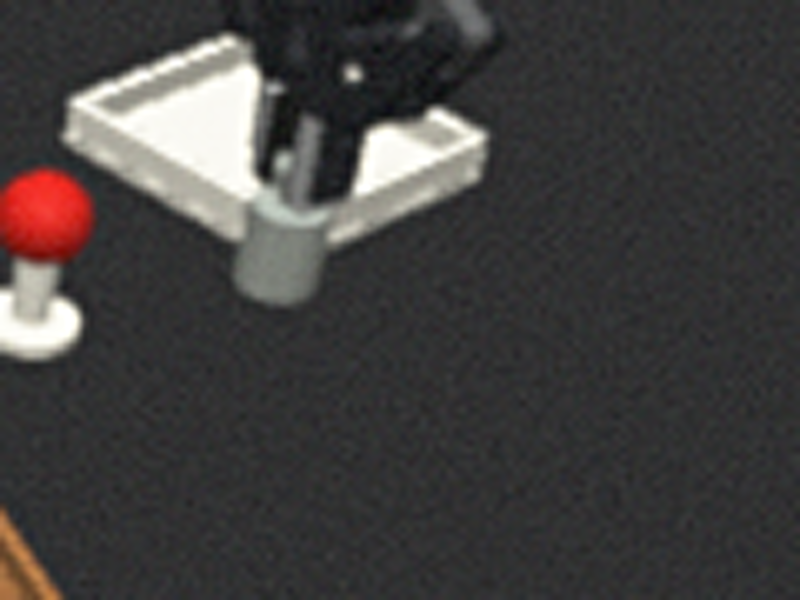

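```bash
python3 - <<'E'
from h import *
for n,t in (("w1",.2219),("w2",.1136),("w3",.2056)):
    f=np.load(f"pics/{n}.npz"); P=world(f)
    m=(P[...,2]>t-.06)&(np.abs(P[...,0]-(.465 if n!="w3" else .63))<.06)
    ys,xs=np.nonzero(m); Q=P[m]; i=Q[:,2].argsort()[:400:25]
    print(n,[(int(xs[k]),int(ys[k]),round((Q[k,2]-t)*1000)) for k in i])
    for c in (165,175,205,215): print(c,[(v,*((P[v,c]-[0,0,t])*1000).round().tolist()) for v in (240,250,270,290,300)])
E
```

```text
w1 [(335, 246, 15), (178, 243, 16), (180, 278, 17), (177, 243, 17), (177, 246, 18), (335, 265, 18), (335, 273, 19), (178, 275, 19), (337, 250, 20), (352, 241, 20), (350, 242, 20), (335, 287, 21), (336, 264, 21), (346, 242, 21), (345, 242, 22), (341, 243, 22)]
165 [(240, 354.0, -96.0, -223.0), (250, 429.0, 9.0, 29.0), (270, 431.0, 5.0, 37.0), (290, 431.0, -2.0, 40.0), (300, 431.0, -5.0, 43.0)]
175 [(240, 366.0, -96.0, -222.0), (250, 431.0, 6.0, 23.0), (270, 431.0, -2.0, 24.0), (290, 431.0, -10.0, 27.0), (300, 361.0, -177.0, -221.0)]
205 [(240, 402.0, -96.0, -222.0), (250, 402.0, -110.0, -223.0), (270, 400.0, -136.0, -222.0), (290, 399.0, -165.0, -223.0), (300, 398.0, -179.0, -223.0)]
215 [(240, 414.0, -96.0, -221.0), (250, 414.0, -110.0, -223.0), (270, 413.0, -137.0, -223.0), (290, 412.0, -165.0, -223.0), (300, 411.0, -179.0, -223.0)]
w2 [(250, 193, -31), (267, 195, -29), (281, 206, -28), (251, 194, -27), (273, 199, -26), (230, 205, -25), (279, 205, -25), (252, 196, -24), (283, 210, -23), (251, 197, -22), (267, 199, -21), (254, 198, -20), (238, 202, -19), (275, 204, -19), (266, 200, -
[... 714 characters left out ...]
, 272, 20), (170, 241, 20), (167, 241, 21), (178, 280, 21), (346, 242, 21), (354, 242, 21), (338, 248, 22), (342, 242, 22)]
165 [(240, 525.0, 110.0, -206.0), (250, 594.0, 208.0, 29.0), (270, 596.0, 204.0, 38.0), (290, 596.0, 197.0, 41.0), (300, 596.0, 193.0, 41.0)]
175 [(240, 536.0, 110.0, -205.0), (250, 596.0, 204.0, 23.0), (270, 596.0, 196.0, 24.0), (290, 596.0, 188.0, 27.0), (300, 530.0, 31.0, -206.0)]
205 [(240, 571.0, 109.0, -206.0), (250, 570.0, 96.0, -207.0), (270, 569.0, 71.0, -206.0), (290, 567.0, 44.0, -207.0), (300, 567.0, 31.0, -206.0)]
215 [(240, 582.0, 109.0, -206.0), (250, 582.0, 97.0, -206.0), (270, 580.0, 71.0, -206.0), (290, 579.0, 45.0, -205.0), (300, 579.0, 30.0, -206.0)]
```

The wrist depth and the scene view agree: the fingertips sit about 16 mm *behind* the reported TCP at 0.8 open, and about 5 mm behind when nearly shut. The brief puts them 22 mm ahead, so this grip is on the knob. The hold is firm and upright, so I'll place it and then go lower for the later grasps.

```bash
python3 -m inch '[{"dx":-35,"dy":5,"dz":0,"twist":0,"fingers":0.05},{"dx":-75,"dy":11,"dz":0,"twist":0,"fingers":0.05},{"dx":-115,"dy":17,"dz":0,"twist":0,"fingers":0.05},{"dx":-145,"dy":22,"dz":0,"twist":0,"fingers":0.05},{"dx":-157,"dy":24,"dz":10,"twist":0,"fingers":0.05},{"dx":-157,"dy":24,"dz":30,"twist":0,"fingers":0.05},{"dx":-157,"dy":24,"dz":50,"twist":0,"fingers":0.05},{"dx":-157,"dy":24,"dz":62,"twist":0,"fingers":0.05},{"dx":-157,"dy":24,"dz":69,"twist":0,"fingers":0.05},{"dx":-157,"dy":24,"dz":71,"twist":0,"fingers":0.05}]'
python3 -m inch '[{"dx":0,"dy":0,"dz":0.5,"twist":0,"fingers":0.05},{"dx":0,"dy":0,"dz":1,"twist":0,"fingers":0.05},{"dx":0,"dy":0,"dz":1.5,"twist":0,"fingers":0.05},{"dx":0,"dy":0,"dz":1.5,"twist":0,"fingers":0.05}]'
```

```text
time: 11.35
eef_pos: [0.652, 0.0399, 0.0363]
tcp_rot: [-2.229, -2.212, 0.003]
contact_force: [0.2, -0.0, -1.9]
opening: 0.153
time: 11.75
eef_pos: [0.6536, 0.0394, 0.0371]
tcp_rot: [2.23, 2.212, 0.001]
contact_force: [0.8, 0.0, -2.0]
opening: 0.154
```

```bash
python3 -m inch '[{"dx":0,"dy":0,"dz":1,"twist":0,"fingers":0.05},{"dx":0,"dy":0,"dz":2,"twist":0,"fingers":0.05},{"dx":0,"dy":0,"dz":2,"twist":0,"fingers":0.05}]'
```

```text
time: 12.05
eef_pos: [0.6529, 0.0393, 0.0342]
tcp_rot: [-2.231, -2.212, 0.0]
contact_force: [0.5, -0.2, -2.1]
opening: 0.153
```

```bash
python3 -m inch '[{"dx":0,"dy":0,"dz":1,"twist":0,"fingers":0.05},{"dx":0,"dy":0,"dz":1,"twist":0,"fingers":0.05},{"dx":0,"dy":0,"dz":1,"twist":0,"fingers":0.05}]'
```

```text
time: 12.35
eef_pos: [0.6531, 0.0394, 0.034]
tcp_rot: [-2.23, -2.212, 0.0]
contact_force: [-2.1, -0.8, 3.6]
opening: 0.157
```

```bash
python3 -m inch '[{"dx":0,"dy":0,"dz":0,"twist":0,"fingers":0.2},{"dx":0,"dy":0,"dz":0,"twist":0,"fingers":0.3},{"dx":0,"dy":0,"dz":0,"twist":0,"fingers":0.4},{"dx":0,"dy":0,"dz":0,"twist":0,"fingers":0.4},{"dx":0,"dy":0,"dz":-10,"twist":0,"fingers":0.4},{"dx":0,"dy":0,"dz":-30,"twist":0,"fingers":0.5},{"dx":0,"dy":0,"dz":-70,"twist":0,"fingers":0.6},{"dx":0,"dy":0,"dz":-110,"twist":0,"fingers":0.7},{"dx":0,"dy":0,"dz":-150,"twist":0,"fingers":0.7},{"dx":0,"dy":0,"dz":-165,"twist":0,"fingers":0.7}]'
python3 -m inch '[{"dx":-40,"dy":-1,"dz":0,"twist":0,"fingers":0.7},{"dx":-85,"dy":-2,"dz":0,"twist":0,"fingers":0.7},{"dx":-130,"dy":-3,"dz":0,"twist":0,"fingers":0.7},{"dx":-175,"dy":-4,"dz":0,"twist":0,"fingers":0.7},{"dx":-220,"dy":-5,"dz":0,"twist":0,"fingers":0.7},{"dx":-250,"dy":-6,"dz":0,"twist":0,"fingers":0.7},{"dx":-262,"dy":-6,"dz":0,"twist":0,"fingers":0.7},{"dx":-262,"dy":-6,"dz":0,"twist":0,"fingers":0.7},{"dx":-262,"dy":-6,"dz":0,"twist":0,"fingers":0.7}]'
python3 - <<'E'
from station import bot
from h import *
f=bot.grab_frame("wrist"); g=bot.grab_frame("scene"); print(bot.get_obs()["eef_pos"])
print(obj(f,.647,-.222,.03)); print("weights top",obj(bot.grab_frame("top"),.653,.04,.03,.03),obj(g,.653,.04,.025,.03),obj(g,.644,-.029,.025,.03))
cv2.imwrite("pics/s7.png",np.vstack([cv2.resize(g["color"][150:320,220:440,::-1],(776,600))]))
E
```

```text
time: 13.35
eef_pos: [0.6564, 0.0393, 0.205]
tcp_rot: [2.226, 2.207, 0.011]
contact_force: [1.2, 1.2, 0.6]
opening: 0.702
time: 14.25
eef_pos: [0.6447, -0.2213, 0.1979]
tcp_rot: [-2.229, -2.211, -0.001]
contact_force: [0.7, -0.5, -0.0]
opening: 0.699
[ 0.64501653 -0.22059176  0.19814825]
{'ztop': np.float64(0.0624), 'n': 855, 'circ': array([ 0.6475, -0.222 ]), 'r': 0.014, 'topc': array([ 0.6473, -0.2221]), 'topr': 0.011}
weights top {'ztop': np.float64(0.0569), 'n': 82, 'circ': array([0.6509, 0.0405]), 'r': 0.0142, 'topc': array([0.6507, 0.0395]), 'topr': 0.0073} {'ztop': np.float64(0.0538), 'n': 133, 'circ': array([0.655 , 0.0381]), 'r': 0.0141, 'topc': array([0.6553, 0.0389]), 'topr': 0.0084} {'ztop': np.float64(0.0703), 'n': 315, 'circ': array([ 0.6476, -0.0321]), 'r': 0.0193, 'topc': array([ 0.6465, -0.031 ]), 'topr': 0.0114}
```

View pics/s7.png

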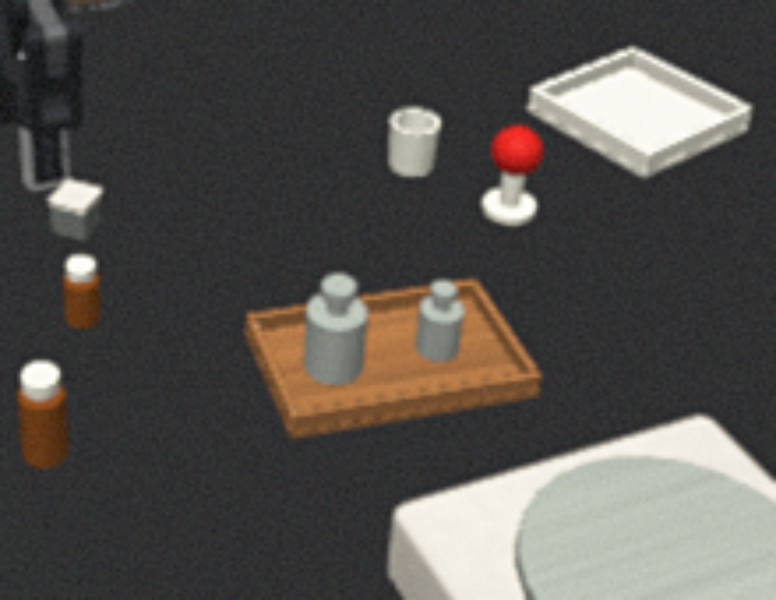

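Both weights stand upright in the wooden tray, at (335,330) and (440,320). Next is the tall vial.

```bash
python3 -m inch '[{"dx":0,"dy":2,"dz":40,"twist":0,"fingers":0.7},{"dx":0,"dy":2,"dz":80,"twist":0,"fingers":0.7},{"dx":0,"dy":2,"dz":110,"twist":0,"fingers":0.7},{"dx":0,"dy":2,"dz":135,"twist":0,"fingers":0.7},{"dx":0,"dy":2,"dz":155,"twist":0,"fingers":0.7},{"dx":0,"dy":2,"dz":168,"twist":0,"fingers":0.7},{"dx":0,"dy":2,"dz":174,"twist":0,"fingers":0.7},{"dx":0,"dy":2,"dz":176,"twist":0,"fingers":0.7},{"dx":0,"dy":2,"dz":176,"twist":0,"fingers":0.7},{"dx":0,"dy":2,"dz":176,"twist":0,"fingers":0.7}]' 30
python3 -m inch '[{"dx":0,"dy":0,"dz":0,"twist":0,"fingers":0.4},{"dx":0,"dy":0,"dz":0,"twist":0,"fingers":0.15},{"dx":0,"dy":0,"dz":0,"twist":0,"fingers":0.15},{"dx":0,"dy":0,"dz":0,"twist":0,"fingers":0.15},{"dx":0,"dy":0,"dz":0,"twist":0,"fingers":0.15},{"dx":0,"dy":0,"dz":0,"twist":0,"fingers":0.15},{"dx":0,"dy":0,"dz":0,"twist":0,"fingers":0.15},{"dx":0,"dy":0,"dz":0,"twist":0,"fingers":0.15}]'
```

```text
time: 15.4
eef_pos: [0.648, -0.223, 0.0238]
tcp_rot: [2.229, 2.211, 0.002]
contact_force: [0.9, -0.1, 0.4]
opening: 0.697
time: 16.2
eef_pos: [0.6474, -0.2229, 0.0233]
tcp_rot: [2.23, 2.212, 0.0]
contact_force: [-1.0, 0.0, 5.7]
opening: 0.309
```

```bash
python3 -m inch '[{"dx":0,"dy":0,"dz":-10,"twist":0,"fingers":0.15},{"dx":0,"dy":0,"dz":-30,"twist":0,"fingers":0.15},{"dx":0,"dy":0,"dz":-65,"twist":0,"fingers":0.15},{"dx":0,"dy":0,"dz":-105,"twist":0,"fingers":0.15},{"dx":15,"dy":-5,"dz":-140,"twist":0,"fingers":0.15},{"dx":50,"dy":-17,"dz":-150,"twist":0,"fingers":0.15},{"dx":95,"dy":-32,"dz":-150,"twist":0,"fingers":0.15},{"dx":140,"dy":-47,"dz":-150,"twist":0,"fingers":0.15},{"dx":185,"dy":-62,"dz":-150,"twist":0,"fingers":0.15},{"dx":230,"dy":-77,"dz":-150,"twist":0,"fingers":0.15}]'
python3 -m inch '[{"dx":44,"dy":-15,"dz":0,"twist":0,"fingers":0.15},{"dx":88,"dy":-30,"dz":0,"twist":0,"fingers":0.15},{"dx":132,"dy":-45,"dz":0,"twist":0,"fingers":0.15},{"dx":176,"dy":-60,"dz":0,"twist":0,"fingers":0.15},{"dx":220,"dy":-75,"dz":0,"twist":0,"fingers":0.15},{"dx":255,"dy":-90,"dz":0,"twist":0,"fingers":0.15},{"dx":275,"dy":-105,"dz":0,"twist":0,"fingers":0.15},{"dx":282,"dy":-115,"dz":0,"twist":0,"fingers":0.15},{"dx":282,"dy":-119,"dz":0,"twist":0,"fingers":0.15},{"dx":282,"dy":-119,"dz":0,"twist":0,"fingers":0.15}]'
python3 - <<'E'
from station import bot
from h import *
f=bot.grab_frame("wrist"); print(bot.get_obs()["eef_pos"]); np.savez("pics/w8.npz",**f)
cv2.imwrite("pics/w8.png",f["color"][:,:,::-1])
E
```

```text
time: 17.2
eef_pos: [0.5707, 0.0097, 0.1724]
tcp_rot: [-2.231, -2.211, -0.0]
contact_force: [0.6, 0.7, 0.1]
opening: 0.311
time: 18.2
eef_pos: [0.4547, 0.2901, 0.1722]
tcp_rot: [2.23, 2.212, -0.001]
contact_force: [0.4, 0.3, 0.1]
opening: 0.309
[0.4553651  0.28992041 0.17233376]
```

View pics/w8.png

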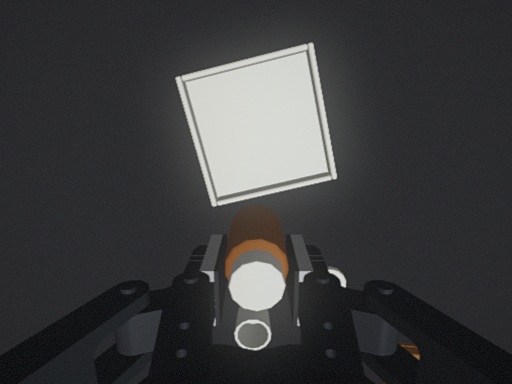

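The tall vial is held upright at (257,280). The tray's outer rim corners are at (177,77), (311,45), (337,178) and (214,205).

```bash
python3 - <<'E'
from h import *
f=np.load("pics/w8.npz")
c=np.array([plane(f,*p,.022)[:2] for p in((177,77),(311,45),(337,178),(214,205))]); print(c.round(4),c.mean(0), np.linalg.norm(c-np.roll(c,1,0),axis=1))
e=(c[0]+c[1]-c[2]-c[3]); print(np.degrees(np.arctan2(-e[0],e[1])))
E
```

```text
[[0.3883 0.3779]
 [0.5013 0.402 ]
 [0.5292 0.2886]
 [0.4149 0.2635]] [0.45842199 0.3329944 ] [0.11738297 0.11552039 0.11675607 0.11709457]
13.46161294792995
```

```bash
python3 -m inch '[{"dx":30,"dy":-2,"dz":20,"twist":0,"fingers":0.15},{"dx":60,"dy":-4,"dz":50,"twist":0,"fingers":0.15},{"dx":70,"dy":-4,"dz":80,"twist":0,"fingers":0.15},{"dx":70,"dy":-4,"dz":105,"twist":0,"fingers":0.15},{"dx":70,"dy":-4,"dz":122,"twist":0,"fingers":0.15},{"dx":70,"dy":-4,"dz":132,"twist":0,"fingers":0.15},{"dx":70,"dy":-4,"dz":138,"twist":0,"fingers":0.15},{"dx":70,"dy":-4,"dz":140,"twist":0,"fingers":0.15},{"dx":70,"dy":-4,"dz":141,"twist":0,"fingers":0.15},{"dx":70,"dy":-4,"dz":142,"twist":0,"fingers":0.15}]'
python3 -m inch '[{"dx":0,"dy":0,"dz":0.5,"twist":0,"fingers":0.15},{"dx":0,"dy":0,"dz":1,"twist":0,"fingers":0.15},{"dx":0,"dy":0,"dz":1,"twist":0,"fingers":0.15}]'
```

```text
time: 19.25
eef_pos: [0.4527, 0.3614, 0.0314]
tcp_rot: [2.231, 2.212, 0.003]
contact_force: [-0.3, -0.4, -0.5]
opening: 0.31
time: 19.55
eef_pos: [0.4518, 0.3612, 0.0297]
tcp_rot: [2.23, 2.212, 0.001]
contact_force: [0.1, -0.0, 0.0]
opening: 0.313
```

```bash
python3 -m inch '[{"dx":0,"dy":0,"dz":0.5,"twist":0,"fingers":0.15},{"dx":0,"dy":0,"dz":1,"twist":0,"fingers":0.15},{"dx":0,"dy":0,"dz":1,"twist":0,"fingers":0.15}]'
```

```text
time: 19.85
eef_pos: [0.4518, 0.3611, 0.0284]
tcp_rot: [2.231, 2.212, 0.0]
contact_force: [0.4, 0.2, -0.2]
opening: 0.316
```

```bash
python3 -m inch '[{"dx":0,"dy":0,"dz":0.5,"twist":0,"fingers":0.15},{"dx":0,"dy":0,"dz":1,"twist":0,"fingers":0.15},{"dx":0,"dy":0,"dz":1,"twist":0,"fingers":0.15}]'
```

```text
time: 20.15
eef_pos: [0.4518, 0.3612, 0.0283]
tcp_rot: [-2.231, -2.212, 0.0]
contact_force: [-1.5, -0.7, 5.7]
opening: 0.311
```

```bash
python3 -m inch '[{"dx":0,"dy":0,"dz":0,"twist":0,"fingers":0.35},{"dx":0,"dy":0,"dz":0,"twist":0,"fingers":0.45},{"dx":0,"dy":0,"dz":0,"twist":0,"fingers":0.55},{"dx":0,"dy":0,"dz":0,"twist":0,"fingers":0.55},{"dx":0,"dy":0,"dz":-10,"twist":0,"fingers":0.55},{"dx":0,"dy":0,"dz":-35,"twist":0,"fingers":0.55},{"dx":0,"dy":0,"dz":-75,"twist":0,"fingers":0.6},{"dx":0,"dy":0,"dz":-115,"twist":0,"fingers":0.7},{"dx":-10,"dy":0,"dz":-145,"twist":0,"fingers":0.7},{"dx":-40,"dy":5,"dz":-152,"twist":0,"fingers":0.7}]'
python3 -m inch '[{"dx":-48,"dy":8,"dz":0,"twist":0,"fingers":0.7},{"dx":-96,"dy":16,"dz":0,"twist":0,"fingers":0.7},{"dx":-144,"dy":24,"dz":0,"twist":0,"fingers":0.7},{"dx":-192,"dy":32,"dz":0,"twist":0,"fingers":0.7},{"dx":-240,"dy":40,"dz":0,"twist":0,"fingers":0.7},{"dx":-288,"dy":48,"dz":0,"twist":0,"fingers":0.7},{"dx":-336,"dy":56,"dz":0,"twist":0,"fingers":0.7},{"dx":-384,"dy":64,"dz":0,"twist":0,"fingers":0.7},{"dx":-430,"dy":72,"dz":0,"twist":0,"fingers":0.7},{"dx":-470,"dy":77,"dz":0,"twist":0,"fingers":0.7}]'
python3 -m inch '[{"dx":-11,"dy":0,"dz":0,"twist":0,"fingers":0.7},{"dx":-11,"dy":0,"dz":0,"twist":0,"fingers":0.7},{"dx":-11,"dy":0,"dz":0,"twist":0,"fingers":0.7}]'
python3 - <<'E'
from station import bot
from h import *
f=bot.grab_frame("wrist"); g=bot.grab_frame("scene"); print(bot.get_obs()["eef_pos"])
print(obj(f,.5352,-.161,.025)); print("tall",obj(bot.grab_frame("top"),.4515,.36,.025,.032),obj(g,.4515,.36,.025,.032))
E
```

```text
time: 21.15
eef_pos: [0.4594, 0.3243, 0.1854]
tcp_rot: [2.226, 2.214, 0.017]
contact_force: [0.7, 0.4, 0.0]
opening: 0.701
time: 22.15
eef_pos: [0.5299, -0.1523, 0.1804]
tcp_rot: [2.231, 2.21, 0.001]
contact_force: [1.2, 0.6, -0.4]
opening: 0.701
time: 22.45
eef_pos: [0.529, -0.1597, 0.1794]
tcp_rot: [-2.23, -2.211, -0.001]
contact_force: [-0.3, 1.4, 0.0]
opening: 0.702
[ 0.52912302 -0.15892858  0.17933437]
{'ztop': np.float64(0.0468), 'n': 624, 'circ': array([ 0.5357, -0.1612]), 'r': 0.0119, 'topc': array([ 0.5355, -0.1614]), 'topr': 0.0094}
tall {'ztop': np.float64(0.0694), 'n': 115, 'circ': array([0.4489, 0.3628]), 'r': 0.0142, 'topc': array([0.45  , 0.3628]), 'topr': 0.0111} {'ztop': np.float64(0.0662), 'n': 134, 'circ': array([0.4549, 0.3599]), 'r': 0.0141, 'topc': array([0.4538, 0.3612]), 'topr': 0.0125}
```

```bash
python3 -m inch '[{"dx":-2,"dy":6.5,"dz":40,"twist":0,"fingers":0.7},{"dx":-2,"dy":6.5,"dz":80,"twist":0,"fingers":0.7},{"dx":-2,"dy":6.5,"dz":110,"twist":0,"fingers":0.7},{"dx":-2,"dy":6.5,"dz":135,"twist":0,"fingers":0.7},{"dx":-2,"dy":6.5,"dz":150,"twist":0,"fingers":0.7},{"dx":-2,"dy":6.5,"dz":160,"twist":0,"fingers":0.7},{"dx":-2,"dy":6.5,"dz":166,"twist":0,"fingers":0.7},{"dx":-2,"dy":6.5,"dz":169,"twist":0,"fingers":0.7},{"dx":-2,"dy":6.5,"dz":170,"twist":0,"fingers":0.7},{"dx":-2,"dy":6.5,"dz":171,"twist":0,"fingers":0.7}]' 30
python3 -m inch '[{"dx":0,"dy":0,"dz":0,"twist":0,"fingers":0.4},{"dx":0,"dy":0,"dz":0,"twist":0,"fingers":0.1},{"dx":0,"dy":0,"dz":0,"twist":0,"fingers":0.1},{"dx":0,"dy":0,"dz":0,"twist":0,"fingers":0.1},{"dx":0,"dy":0,"dz":0,"twist":0,"fingers":0.1},{"dx":0,"dy":0,"dz":0,"twist":0,"fingers":0.1},{"dx":0,"dy":0,"dz":0,"twist":0,"fingers":0.1},{"dx":0,"dy":0,"dz":0,"twist":0,"fingers":0.1}]'
```

```text
time: 23.6
eef_pos: [0.5368, -0.163, 0.0093]
tcp_rot: [2.229, 2.211, 0.001]
contact_force: [0.3, 0.9, 0.4]
opening: 0.697
time: 24.4
eef_pos: [0.5362, -0.1629, 0.0089]
tcp_rot: [2.23, 2.212, 0.0]
contact_force: [-0.4, 0.1, 5.3]
opening: 0.265
```

```bash
python3 -m inch '[{"dx":0,"dy":0,"dz":-10,"twist":0,"fingers":0.1},{"dx":0,"dy":0,"dz":-30,"twist":0,"fingers":0.1},{"dx":0,"dy":0,"dz":-65,"twist":0,"fingers":0.1},{"dx":0,"dy":0,"dz":-105,"twist":0,"fingers":0.1},{"dx":15,"dy":-2,"dz":-135,"twist":0,"fingers":0.1},{"dx":55,"dy":-9,"dz":-140,"twist":0,"fingers":0.1},{"dx":100,"dy":-16,"dz":-140,"twist":0,"fingers":0.1},{"dx":148,"dy":-24,"dz":-140,"twist":0,"fingers":0.1},{"dx":196,"dy":-32,"dz":-140,"twist":0,"fingers":0.1},{"dx":244,"dy":-40,"dz":-140,"twist":0,"fingers":0.1}]'
python3 -m inch '[{"dx":48,"dy":-8,"dz":0,"twist":0,"fingers":0.1},{"dx":96,"dy":-16,"dz":0,"twist":0,"fingers":0.1},{"dx":144,"dy":-24,"dz":0,"twist":0,"fingers":0.1},{"dx":185,"dy":-30,"dz":0,"twist":0,"fingers":0.1},{"dx":210,"dy":-35,"dz":0,"twist":0,"fingers":0.1},{"dx":222,"dy":-36,"dz":0,"twist":0,"fingers":0.1},{"dx":224,"dy":-36,"dz":0,"twist":0,"fingers":0.1},{"dx":224,"dy":-36,"dz":0,"twist":0,"fingers":0.1}]'
python3 - <<'E'
from station import bot
from h import *
f=bot.grab_frame("wrist"); print(bot.get_obs()["eef_pos"]); np.savez("pics/w9.npz",**f)
cv2.imwrite("pics/w9.png",f["color"][:,:,::-1])
E
```

```text
time: 25.4
eef_pos: [0.4973, 0.0834, 0.1487]
tcp_rot: [2.231, 2.211, 0.001]
contact_force: [0.1, -0.1, -0.3]
opening: 0.267
time: 26.2
eef_pos: [0.4638, 0.3052, 0.1482]
tcp_rot: [2.23, 2.212, -0.001]
contact_force: [-0.9, -0.7, 0.4]
opening: 0.265
[0.46391583 0.30469415 0.1481645 ]
```

View pics/w9.png

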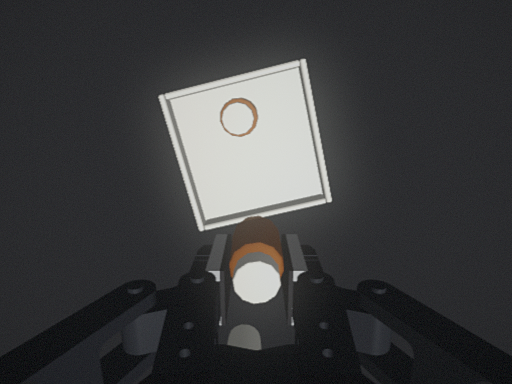

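The tall vial stands in the tray at (238,117), and the short one is held upright at (256,275). Lowering it now.

```bash
python3 -m inch '[{"dx":0,"dy":0,"dz":35,"twist":0,"fingers":0.1},{"dx":0,"dy":0,"dz":70,"twist":0,"fingers":0.1},{"dx":0,"dy":0,"dz":95,"twist":0,"fingers":0.1},{"dx":0,"dy":0,"dz":112,"twist":0,"fingers":0.1},{"dx":0,"dy":0,"dz":123,"twist":0,"fingers":0.1},{"dx":0,"dy":0,"dz":129,"twist":0,"fingers":0.1},{"dx":0,"dy":0,"dz":131,"twist":0,"fingers":0.1},{"dx":0,"dy":0,"dz":132,"twist":0,"fingers":0.1},{"dx":0,"dy":0,"dz":133,"twist":0,"fingers":0.1},{"dx":0,"dy":0,"dz":133,"twist":0,"fingers":0.1}]'
python3 -m inch '[{"dx":0,"dy":0,"dz":0.5,"twist":0,"fingers":0.1},{"dx":0,"dy":0,"dz":1,"twist":0,"fingers":0.1},{"dx":0,"dy":0,"dz":1,"twist":0,"fingers":0.1}]'
```

```text
time: 27.25
eef_pos: [0.4643, 0.3063, 0.0161]
tcp_rot: [2.23, 2.212, 0.002]
contact_force: [0.2, 0.4, -1.1]
opening: 0.267
time: 27.55
eef_pos: [0.4638, 0.306, 0.0145]
tcp_rot: [2.23, 2.212, 0.0]
contact_force: [-0.3, 0.2, -1.5]
opening: 0.268
```

```bash
python3 -m inch '[{"dx":0,"dy":0,"dz":0.5,"twist":0,"fingers":0.1},{"dx":0,"dy":0,"dz":1,"twist":0,"fingers":0.1},{"dx":0,"dy":0,"dz":1,"twist":0,"fingers":0.1}]'
```

```text
time: 27.85
eef_pos: [0.4639, 0.3061, 0.0139]
tcp_rot: [-2.231, -2.212, 0.0]
contact_force: [-1.8, -1.4, 3.7]
opening: 0.27
```

```bash
python3 -m inch '[{"dx":0,"dy":0,"dz":0,"twist":0,"fingers":0.32},{"dx":0,"dy":0,"dz":0,"twist":0,"fingers":0.4},{"dx":0,"dy":0,"dz":0,"twist":0,"fingers":0.5},{"dx":0,"dy":0,"dz":0,"twist":0,"fingers":0.5},{"dx":0,"dy":0,"dz":-10,"twist":0,"fingers":0.5},{"dx":0,"dy":0,"dz":-35,"twist":0,"fingers":0.5},{"dx":0,"dy":0,"dz":-75,"twist":0,"fingers":0.6},{"dx":0,"dy":0,"dz":-115,"twist":0,"fingers":0.7},{"dx":0,"dy":0,"dz":-150,"twist":0,"fingers":0.75},{"dx":-25,"dy":-2,"dz":-166,"twist":0,"fingers":0.75}]'
python3 -m inch '[{"dx":-45,"dy":-3,"dz":0,"twist":0,"fingers":0.75},{"dx":-90,"dy":-6,"dz":0,"twist":0,"fingers":0.75},{"dx":-125,"dy":-8,"dz":0,"twist":0,"fingers":0.75},{"dx":-145,"dy":-10,"dz":0,"twist":0,"fingers":0.75},{"dx":-148,"dy":-10,"dz":0,"twist":0,"fingers":0.75},{"dx":-148,"dy":-10,"dz":0,"twist":0,"fingers":0.75},{"dx":-148,"dy":-10,"dz":0,"twist":0,"fingers":0.75}]'
python3 - <<'E'
from station import bot
from h import *
f=bot.grab_frame("wrist"); g=bot.grab_frame("scene"); print(bot.get_obs()["eef_pos"])
print(obj(f,.4503,.133,.03)); print(obj(f,.53,.169,.03)); print("short",obj(bot.grab_frame("top"),.4645,.3055,.022,.032),obj(g,.4645,.3055,.022,.032))
E
```

```text
time: 28.85
eef_pos: [0.4647, 0.284, 0.1849]
tcp_rot: [2.226, 2.213, 0.016]
contact_force: [1.0, -0.8, 0.4]
opening: 0.747
time: 29.55
eef_pos: [0.4507, 0.1339, 0.1798]
tcp_rot: [2.23, 2.213, 0.002]
contact_force: [0.0, 0.3, -0.5]
opening: 0.748
[0.45058429 0.13406861 0.17953306]
{'ztop': np.float64(0.0403), 'n': 858, 'circ': array([0.4499, 0.133 ]), 'r': 0.0184, 'topc': array([0.45 , 0.133]), 'topr': 0.0184}
{'ztop': np.float64(0.0694), 'n': 1634, 'circ': array([0.5297, 0.1696]), 'r': 0.018, 'topc': array([0.5298, 0.1694]), 'topr': 0.0139}
short {'ztop': np.float64(0.054), 'n': 60, 'circ': array([0.4611, 0.3081]), 'r': 0.0119, 'topc': array([0.4624, 0.3084]), 'topr': 0.0095} {'ztop': np.float64(0.0509), 'n': 66, 'circ': array([0.4663, 0.3045]), 'r': 0.0121, 'topc': array([0.4657, 0.3052]), 'topr': 0.0112}
```

```bash
python3 -m inch '[{"dx":-1,"dy":-0.5,"dz":40,"twist":0,"fingers":0.62},{"dx":-1,"dy":-0.5,"dz":80,"twist":0,"fingers":0.62},{"dx":-1,"dy":-0.5,"dz":110,"twist":0,"fingers":0.62},{"dx":-1,"dy":-0.5,"dz":135,"twist":0,"fingers":0.62},{"dx":-1,"dy":-0.5,"dz":150,"twist":0,"fingers":0.62},{"dx":-1,"dy":-0.5,"dz":160,"twist":0,"fingers":0.62},{"dx":-1,"dy":-0.5,"dz":166,"twist":0,"fingers":0.62},{"dx":-1,"dy":-0.5,"dz":169,"twist":0,"fingers":0.62},{"dx":-1,"dy":-0.5,"dz":170,"twist":0,"fingers":0.62},{"dx":-1,"dy":-0.5,"dz":171,"twist":0,"fingers":0.62}]' 25
python3 -m inch '[{"dx":0,"dy":0,"dz":0,"twist":0,"fingers":0.45},{"dx":0,"dy":0,"dz":0,"twist":0,"fingers":0.25},{"dx":0,"dy":0,"dz":0,"twist":0,"fingers":0.25},{"dx":0,"dy":0,"dz":0,"twist":0,"fingers":0.25},{"dx":0,"dy":0,"dz":0,"twist":0,"fingers":0.25},{"dx":0,"dy":0,"dz":0,"twist":0,"fingers":0.25},{"dx":0,"dy":0,"dz":0,"twist":0,"fingers":0.25},{"dx":0,"dy":0,"dz":0,"twist":0,"fingers":0.25}]'
```

```text
time: 30.7
eef_pos: [0.4507, 0.1323, 0.009]
tcp_rot: [2.23, 2.212, 0.002]
contact_force: [-0.4, 0.4, -0.3]
opening: 0.62
time: 31.5
eef_pos: [0.4503, 0.1321, 0.0091]
tcp_rot: [2.23, 2.212, 0.001]
contact_force: [-1.7, -0.0, 5.7]
opening: 0.42
```

```bash
python3 -m inch '[{"dx":0,"dy":0,"dz":-8,"twist":0,"fingers":0.25},{"dx":0,"dy":0,"dz":-25,"twist":0,"fingers":0.25},{"dx":0,"dy":0,"dz":-55,"twist":0,"fingers":0.25},{"dx":0,"dy":0,"dz":-95,"twist":0,"fingers":0.25},{"dx":-10,"dy":0,"dz":-130,"twist":0,"fingers":0.25},{"dx":-40,"dy":0,"dz":-140,"twist":0,"fingers":0.25},{"dx":-85,"dy":-1,"dz":-140,"twist":0,"fingers":0.25},{"dx":-130,"dy":-1,"dz":-140,"twist":0,"fingers":0.25},{"dx":-175,"dy":-2,"dz":-140,"twist":0,"fingers":0.25},{"dx":-220,"dy":-2,"dz":-140,"twist":0,"fingers":0.25}]'
python3 -m inch '[{"dx":-45,"dy":0,"dz":0,"twist":0,"fingers":0.25},{"dx":-90,"dy":-1,"dz":0,"twist":0,"fingers":0.25},{"dx":-130,"dy":-1,"dz":0,"twist":0,"fingers":0.25},{"dx":-155,"dy":-2,"dz":0,"twist":0,"fingers":0.25},{"dx":-165,"dy":-2,"dz":0,"twist":0,"fingers":0.25},{"dx":-165,"dy":-2,"dz":0,"twist":0,"fingers":0.25},{"dx":-165,"dy":-2,"dz":0,"twist":0,"fingers":0.25}]'
python3 - <<'E'
from station import bot
from h import *
f=bot.grab_frame("wrist"); print(bot.get_obs()["eef_pos"]); np.savez("pics/w10.npz",**f)
cv2.imwrite("pics/w10.png",f["color"][:,:,::-1])
E
```

```text
time: 32.5
eef_pos: [0.4456, -0.0895, 0.1488]
tcp_rot: [2.23, 2.212, 0.001]
contact_force: [0.7, -0.7, -0.6]
opening: 0.417
time: 33.2
eef_pos: [0.4423, -0.2517, 0.1481]
tcp_rot: [-2.229, -2.211, -0.001]
contact_force: [0.2, 0.3, -0.7]
opening: 0.417
[ 0.44238193 -0.25137209  0.1480926 ]
```

View pics/w10.png

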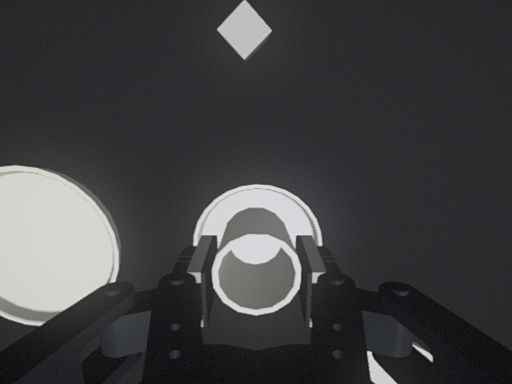

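The crucible is held upright at (257,273). The small dish is directly ahead with its rim spanning columns 194–321, centred at x≈0.442, and the larger dish is off to the left.

```bash
python3 -m inch '[{"dx":-30,"dy":0,"dz":10,"twist":0,"fingers":0.25},{"dx":-52,"dy":0,"dz":40,"twist":0,"fingers":0.25},{"dx":-60,"dy":0.5,"dz":70,"twist":0,"fingers":0.25},{"dx":-60,"dy":0.5,"dz":95,"twist":0,"fingers":0.25},{"dx":-60,"dy":0.5,"dz":112,"twist":0,"fingers":0.25},{"dx":-60,"dy":0.5,"dz":123,"twist":0,"fingers":0.25},{"dx":-60,"dy":0.5,"dz":129,"twist":0,"fingers":0.25},{"dx":-60,"dy":0.5,"dz":131,"twist":0,"fingers":0.25},{"dx":-60,"dy":0.5,"dz":132.5,"twist":0,"fingers":0.25},{"dx":-60,"dy":0.5,"dz":132.5,"twist":0,"fingers":0.25}]'
python3 -m inch '[{"dx":0,"dy":0,"dz":0.5,"twist":0,"fingers":0.25},{"dx":0,"dy":0,"dz":1,"twist":0,"fingers":0.25},{"dx":0,"dy":0,"dz":1,"twist":0,"fingers":0.25}]'
```

```text
time: 34.25
eef_pos: [0.4433, -0.3132, 0.0167]
tcp_rot: [2.229, 2.211, 0.0]
contact_force: [-0.3, 0.7, 0.2]
opening: 0.417
time: 34.55
eef_pos: [0.4428, -0.3131, 0.0152]
tcp_rot: [2.23, 2.212, 0.0]
contact_force: [1.0, -0.1, -0.0]
opening: 0.411
```

```bash
python3 -m inch '[{"dx":0,"dy":0,"dz":0.5,"twist":0,"fingers":0.25},{"dx":0,"dy":0,"dz":1,"twist":0,"fingers":0.25},{"dx":0,"dy":0,"dz":1,"twist":0,"fingers":0.25}]'
```

```text
time: 34.85
eef_pos: [0.4427, -0.3131, 0.0142]
tcp_rot: [2.231, 2.212, -0.0]
contact_force: [-1.2, 0.3, 2.6]
opening: 0.418
```

```bash
python3 -m inch '[{"dx":0,"dy":0,"dz":0.4,"twist":0,"fingers":0.25},{"dx":0,"dy":0,"dz":0.4,"twist":0,"fingers":0.44},{"dx":0,"dy":0,"dz":0.4,"twist":0,"fingers":0.5},{"dx":0,"dy":0,"dz":0.4,"twist":0,"fingers":0.55},{"dx":0,"dy":0,"dz":0,"twist":0,"fingers":0.6},{"dx":0,"dy":0,"dz":-10,"twist":0,"fingers":0.6},{"dx":0,"dy":0,"dz":-35,"twist":0,"fingers":0.65},{"dx":0,"dy":0,"dz":-75,"twist":0,"fingers":0.7},{"dx":0,"dy":0,"dz":-115,"twist":0,"fingers":0.75},{"dx":0,"dy":0,"dz":-155,"twist":0,"fingers":0.75}]'
python3 -m inch '[{"dx":-45,"dy":-15,"dz":-20,"twist":0,"fingers":0.75},{"dx":-90,"dy":-30,"dz":-40,"twist":0,"fingers":0.75},{"dx":-130,"dy":-40,"dz":-50,"twist":0,"fingers":0.75},{"dx":-150,"dy":-50,"dz":-50,"twist":0,"fingers":0.75},{"dx":-150,"dy":-50,"dz":-50,"twist":0,"fingers":0.75},{"dx":-150,"dy":-50,"dz":-50,"twist":0,"fingers":0.75}]'
python3 - <<'E'
from station import bot
from h import *
g=bot.grab_frame("scene"); t=bot.grab_frame("top"); cv2.imwrite("pics/s11.png",cv2.resize(g["color"][130:330,80:480,::-1],(800,400),interpolation=cv2.INTER_CUBIC)); cv2.imwrite("pics/t11.png",cv2.resize(t["color"][80:250,40:460,::-1],(800,324),interpolation=cv2.INTER_CUBIC))
cv2.imwrite("pics/e11.png",np.vstack([cv2.resize(g["color"][130:300,80:480,::-1],(680,289)),cv2.resize(t["color"][80:250,40:460,::-1],(680,275))]))
for n,x,y in (("wl",.645,-.03),("ws",.653,.04),("vt",.452,.361),("vs",.464,.306),("cr",.443,-.313),("bulb",.53,.169),("clip",.435,-.1315)):
    print(n,[ (o["ztop"],o["topc"],o["topr"]) for o in (obj(t,x,y,.025,.027),obj(g,x,y,.025,.027))])
E
```

```text
time: 35.85
eef_pos: [0.4425, -0.3128, 0.1709]
tcp_rot: [2.23, 2.212, 0.0]
contact_force: [0.2, -1.0, 0.7]
opening: 0.75
time: 36.45
eef_pos: [0.391, -0.4622, 0.219]
tcp_rot: [-2.232, -2.21, -0.001]
contact_force: [0.3, 0.4, 0.1]
opening: 0.751
wl [(np.float64(0.0722), array([ 0.6424, -0.0282]), 0.0108), (np.float64(0.0702), array([ 0.6472, -0.0314]), 0.0114)]
ws [(np.float64(0.0576), array([0.6507, 0.0407]), 0.0071), (np.float64(0.0544), array([0.6542, 0.0387]), 0.0085)]
vt [(np.float64(0.0704), array([0.45 , 0.363]), 0.0106), (np.float64(0.0667), array([0.4548, 0.361 ]), 0.0118)]
vs [(np.float64(0.0546), array([0.4613, 0.3082]), 0.0089), (np.float64(0.0507), array([0.4661, 0.3068]), 0.0106)]
cr [(np.float64(0.0486), array([ 0.4402, -0.3093]), 0.0182), (np.float64(0.0445), array([ 0.4443, -0.3131]), 0.0196)]
bulb [(np.float64(0.0705), array([0.5263, 0.1717]), 0.0138), (np.float64(0.0678), array([0.5338, 0.1667]), 0.015)]
clip [(np.float64(0.0341), array([ 0.4327, -0.1283]), 0.0176), (np.float64(0.0308), array([ 0.4354, -0.1344]), 0.0187)]
```

View pics/e11.png

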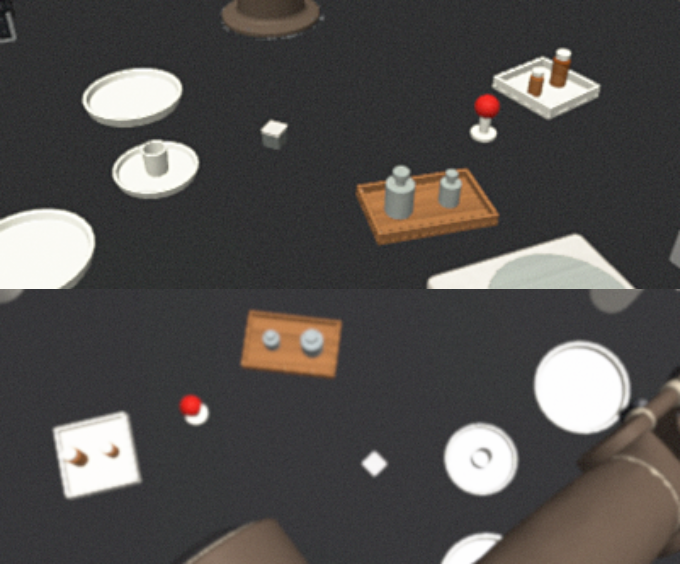

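All five stand upright in their trays (heights match within the cameras' 2–3 mm), and the bulb and clip box haven't moved. Handing in.

```bash
python3 -c "from station import bot; print(bot.close_job())"
```

```text
the job is handed in; nothing more can be done
None
```

The bench is sorted: both steel weights are in the wooden tray, both amber vials in the square white tray, and the crucible is in the smallest round dish. I placed them in that order. I lowered each one until the force reading showed contact with the tray floor, then released it. The job took about 36.5 s of the 106 s allowed.

**Last checks:** in the final scene and top views all five stand upright inside their trays. Their top heights match the expected 71, 55, 67, 51 and 45 mm to within about 1 mm in the scene camera and 1–4 mm in the top camera, which also read high at the start. The bulb and clip box are where they started, and the gripper was clear of everything.

**What disagreed:**
- **Fingertip position:** the brief puts the fingertips 22 mm ahead of the TCP. The camera depth showed them about 5–16 mm behind it, depending on the opening.
- **Effect on the grips:** the small weight was therefore held by its knob and the large one near the top of its body. Both stayed upright, and I went lower for the remaining three.
- **Camera offset:** the top and scene cameras differ by a steady 3–8 mm in position and 2–4 mm in height. I used close-up wrist views for the grasps.

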